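# Put the blue driver away and shut the accessory bay

## Robot

A 6-joint arm with a two-finger parallel gripper is mounted at the origin on the work surface. World frame = base frame: x ahead of the robot, y to its left, z up, the work surface at z = 0. Lengths are in m, angles in rad, forces in N, time in s.
With the tool pointing down it reaches from about 0.375 to 0.975 m from the base axis. Payload 3.8 kg.
Tool frame: the origin (TCP) lies where the fingers leave the gripper's body, on its centre line; the fingertips stand 64 mm ahead of it and the grasp point (between the pads) lies 45 mm ahead of it; y points along the fingers, x is the direction in which the jaws open and shut, and the axes are right-handed (so a half turn about y gives the same grasp; the last joint's range is limited). The gripper opens to 88 mm and grips with 3 to 60 N. Pads are 18 mm wide; open, the fingers measure 123 mm over their backs; the gripper's body (75 mm by 187 mm) begins 45 mm behind the grasp point.
Start: joints at [1.221, 0.264, 1.604, -0, 1.274, -0.037], TCP at [0.208, 0.642, 0.303] pointing down, gripper open.
Joint ranges: [-2.63, 2.63], [-0.94, 2.18], [0.31, 2.57], [-1.31, 4.45], [0, 2.66], [-2.55, 2.55]. Speed limits (rad/s): [2.57, 2.57, 3.14, 3.14, 3.14, 3.14].

## Interface

Orientations are given as a rotation vector (axis times angle).
In Python, from cell import bot gives the robot as it stands.
- The arm moves only by the shell command python3 -m creep 'ROWS' [FORCE]. ROWS is JSON, a list that holds one entry, the list of rows, each a list of 5 numbers: the finger opening in m, from 0 to 0.0881, then the shift along the tool's x, y, z in m, then the turn about the tool's y in degrees. A call has 1 to 8 rows; each row is the pose to reach, as a shift and turn from the pose measured when the call began, along the tool's axes at that moment; what a row does not reach only later rows make up. A row lasts 1/8 s, in which the tool goes at most 62.5 mm and 10.7 degrees, less where a joint would pass 70% of its speed; a pose out of reach is approached as far as the arm can. A call with a gripper value outside its range is refused whole. The fingers move at their own pace and stop on an object; FORCE is the grip in N (left out, the last holds). Time passes only in rows, so rows that repeat a pose let the fingers close. It gives the time, the measured TCP pose, the force and the opening at its end, in the units of the state.
- bot.get_obs(): the state, without advancing time (a new reading comes with each control period).
- bot.read_camera(name): name is "side" or "top"; returns (picture, depth): 400x640x3 uint8, blue, green, red; 400x640 float32, m along the optical axis (not along the pixel's ray), 0 where there is no reading.
- bot.camera_params(name): a dict with "vertical_fov" (degrees; the focal length in pixels is half the picture's height over the tangent of half this angle, whatever the lens; pixels are square), "cx", "cy" (the principal point, pixels), "xyz" and "orientation" of the camera in the world. Camera axes: x right, y up, looking along -z (the intrinsics and any distortion apply to the point x, -y, -z); pixel columns grow to the right and rows downward; lengths in m; the calibration is good to about 2 mm. A picture is of the moment at which its call begins. camera_params takes no time and is no camera call.
- bot.close_job(): hands the job in, once; it reports no verdict.
The state is a dict: "time_s": time; "q": joint angles; "qvel": joint speeds; "joint_efforts": joint torques, N m; "eef_pos": TCP position; "tool_rot": TCP orientation; "ft_force": force on the tool from outside, world axes, zero at the start; "moment": the same for the moment, N m; "opening": opening from 0.0 (shut) to 1.0 (fully open).
Only numpy, scipy, OpenCV 4.12 (cv2) and the standard library are available. Lean on these libraries where they do the work, as an engineer would, in place of code of your own. Each camera call takes 0.05 s, during which the arm holds its last target. There are 200 camera calls.

## Task

Pull the blue-handled driver up out of its stand, lower it into the open bay of the cream accessory box and lay it flat on the bay's floor, then slide the blue cover fully shut over it. Leave the red and yellow drivers standing in the stand and do not disturb the other things on the bench.

Things in the scene. Friction and masses are not known exactly. Their poses are not given: they have to be found in the camera images.
- blue_driver: The driver to put away: bright blue handle, steel shaft, 165 long, 90 g (varies), standing tip down in one of the three sockets of the stand, perhaps leaning up to 5 degrees. Origin at the shaft's tip, z along its length towards the handle's end: round shaft 10 dia from z=0 to 85, square collar 25 x 25 from z=85 to 94, round handle 24 dia from z=94 to 165. Centre of mass near z=90.
- blue_mid (a point): Point on the blue driver's axis 95 from the tip, at the lower end of the handle just above the collar (about the centre of mass); axes as the driver's.
- blue_tip (a point): The blue driver's shaft tip (same point as its origin).
- red_driver: The same driver with a red handle, in another socket: leave it there.
- yellow_driver: The same driver with a yellow handle, in another socket: leave it there.
- stand: Fixed grey stand block, 70 (x) x 216 (y) x 75 high, origin at the centre of its underside. Three upright round sockets 16 dia and 65 deep (floors 10 above the bench) at y=-70, 0 and +70, x=0; which driver is in which varies. The drivers' handles begin about 20 above the block's top; handle ends are 175 above the bench.
- bay: Fixed cream accessory box; origin on the bench under the centre of its open bay. The bay is a tray 210 long (x) x 120 wide (y) inside, grey floor 12 above the bench, rim 60 above the bench (48 deep), walls 8 thick. A solid deck as high as the rim continues from y=60 to y=210; the cover parks there when open. Aluminium tracks (12 high, 6 thick) run along y on the rim at x=-110 and x=+110.
- bay_floor (a point): Centre of the bay's floor; axes as the box (x along the bay's length, y across it towards the deck, which is on the side away from the robot).
- cover (a joint): Slide of the blue cover along the box's +y, in m: 0 = fully shut over the bay, 0.14 = fully open on the deck; starts nearly open. Cover: blue panel with two clear panes, 212 (x) x 134 (y), 6 thick, its top 68 above the bench. It slides with about 1.5 N of friction and stays where it is left.
- cover_grip (a point): Centre of the top edge of the cover's white upright fin, 104 above the bench; moves with the cover. The fin is 70 long (x of the box), 14 thick (y) and stands 36 above the panel. With the cover shut it lies at y=0 in the box's frame, over the bay's centre line.
- amber_bottle: Amber bottle 68 dia, 150 high, standing at the back; bystander, origin at the underside.
- white_jar: White jar with blue cap, 70 dia, 85 high; bystander, origin at the underside.
- beaker: Clear beaker 70 dia, 85 high, near the robot; bystander, origin at the underside.
- tip_box: Blue pipette-tip box 85 x 120 x 72 high with clear lid; bystander, origin at the underside.
- lamp_cradle: Glass lamp lying on a black cradle, about 50 x 145 x 70 high; bystander, origin at the underside.
There are look-alikes about, which are no part of the job. Of the things shaped like the blue_driver, the blue one is meant.

How it is judged:
On the way, in this order (a step that is already met when the one before it is completed fails the run):
1. the blue driver is held in the fingers with its tip above the stand (z of blue_tip in the frame of stand above 0.08 m and contact force between the fingers and blue_driver above 0.3 N), for 0.1 s.
2. the blue driver, still held in the fingers, is lowered until its tip is inside the bay, below the rim (x of blue_tip in the frame of bay between -0.105 and 0.105 m and y of blue_tip in the frame of bay between -0.06 and 0.06 m and z of blue_tip in the frame of bay below 0.055 m and contact force between the fingers and blue_driver above 0.3 N), for 0.05 s.
At the end, for the whole second after the job is handed in: The blue driver lies at rest inside the bay, flat to within 15 degrees and its middle less than 40 mm above the bench; the cover is shut to within 8 mm; the red and yellow drivers still stand in the stand (x of blue_mid in the frame of bay between -0.105 and 0.105 m and y of blue_mid in the frame of bay between -0.06 and 0.06 m and z of blue_mid in the frame of bay below 0.04 m and angle between blue_driver's own z axis and vertical between 1.3 and 1.84 rad and linear speed of blue_driver below 0.03 m/s and value of joint cover below 0.008 m and z of each of red_driver, yellow_driver in the frame of stand below 0.03 m); the robot touches nothing.
It fails at once if the red or yellow driver is moved by more than 25 mm at its tip, or tilted by more than 20 degrees (distance of any of red_driver, yellow_driver from where it was at the start of the episode above 0.025 m or angle between any of red_driver, yellow_driver's own z axis and vertical above 0.35 rad).
It fails at once if a bottle, jar, beaker, box or lamp is shifted by more than 40 mm or tipped over (distance of any of amber_bottle, white_jar, beaker, tip_box, lamp_cradle from where it was at the start of the episode above 0.04 m or angle between any of amber_bottle, white_jar, beaker, tip_box, lamp_cradle's own z axis and vertical above 0.5 rad).
It also fails if it takes over 54 s, if anything falls off the work surface, if the arm or the gripper's body presses on something with over 40 N, if the wrist force passes 120 N, or if a joint passes its speed limit or range.

## Working session

There is one attempt and no reset: what is moved stays moved. The work goes in short steps, Python scripts to look and compute and a shell command to move; the robot and the scene stay as the last step left them, time stands still between calls to the robot, and variables do not carry over. Pictures are saved under pics/ and viewed, about 8 in all and at most 12, crops included, and the job is handed in when it is done.

```bash
mkdir -p pics; ls; cat > h.py <<'E'
import numpy as np, cv2
from cell import bot
from scipy.spatial.transform import Rotation as R
def cam(n):
    p=bot.camera_params(n); return p
def rot(p):
    o=np.array(p["orientation"],float)
    return R.from_rotvec(o).as_matrix() if o.size==3 else (R.from_quat(o).as_matrix() if o.size==4 else o.reshape(3,3))
def ray(p,u,v):
    f=200/np.tan(np.radians(p["vertical_fov"])/2)
    return rot(p)@np.array([(u-p["cx"])/f,-(v-p["cy"])/f,-1.])
def onz(p,u,v,z):
    d=ray(p,u,v); c=np.array(p["xyz"]); return c+d*(z-c[2])/d[2]
def proj(p,X):
    f=200/np.tan(np.radians(p["vertical_fov"])/2)
    q=rot(p).T@(np.array(X)-p["xyz"]); return p["cx"]+f*q[0]/-q[2], p["cy"]-f*q[1]/-q[2]
def pt(p,D,u,v):
    return np.array(p["xyz"])+ray(p,u,v)*D[int(v),int(u)]
E
python3 - <<'E'
from h import *
for n in("side","top"):
    p=bot.camera_params(n);print(n,p)
    a,d=bot.read_camera(n);cv2.imwrite(f"pics/{n}0.png",a);np.save(f"{n}0.npy",d);print((d>0).mean())
o=bot.get_obs();print(o)
E
```

```text
pics
side {'vertical_fov': 48.15698980870015, 'cx': 324.06177998649844, 'cy': 200.19809978836057, 'xyz': array([ 0.05825257, -0.87267267,  0.74683141]), 'orientation': array([ 0.98013065, -0.25298136, -0.50186082])}
0.99597265625
top {'vertical_fov': 48.29399981681213, 'cx': 319.2638833674749, 'cy': 200.71131840176952, 'xyz': array([0.44421725, 0.04131605, 1.40562639]), 'orientation': array([ 0.05579039, -0.06906211, -1.58086799])}
0.99596875
{'time_s': 0.1, 'q': array([ 1.22108731e+00,  2.64652138e-01,  1.60522652e+00, -4.62377401e-07,
        1.27370200e+00, -3.68950962e-02]), 'qvel': array([ 0.00016754, -0.00180561, -0.00236545,  0.00058362, -0.00100165,
       -0.00058069]), 'joint_efforts': array([ 7.59966315e-05, -5.03621292e+01, -3.58066320e+01,  7.30383815e-02,
        2.33804528e-02, -6.88796740e-05]), 'eef_pos': array([0.20754598, 0.64176275, 0.30153558]), 'tool_rot': array([-1.34223894, -0.97453629,  0.97727218]), 'ft_force': array([ 0.09997867, -0.03284598, -0.33810612]), 'moment': array([-0.00496984,  0.03320895,  0.03584492]), 'opening': 0.9983917557238534}
```

View pics/side0.png

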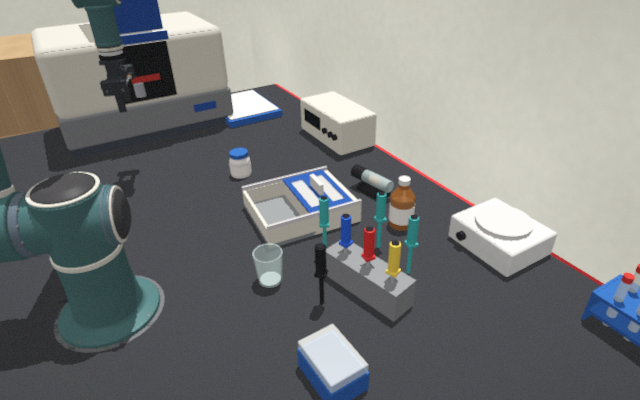

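View pics/top0.png

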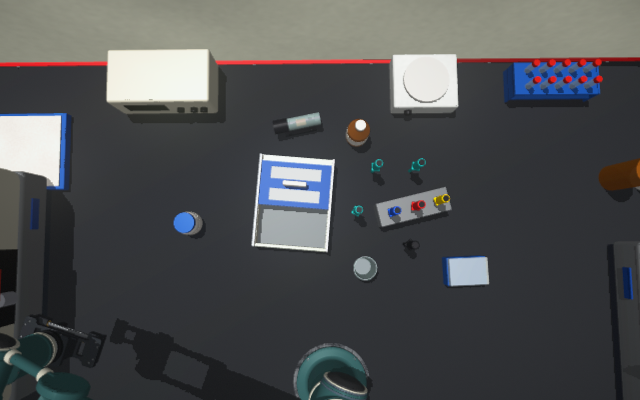

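Side view: blue handle at (346,230), red (369,243) and yellow (394,257) in the stand. Candidates (top view): blue (394,212) in the stand; teal look-alikes standing loose at (357,211), (376,166), (418,165) and a black one at (411,244). Only (394,212) is bright blue and in the stand. Measuring and confirming it in a crop.

```bash
python3 - <<'E'
from h import *
def blobs(a,lo,hi,amin=25):
    m=cv2.inRange(cv2.cvtColor(a,cv2.COLOR_BGR2HSV),lo,hi)
    n,l,s,c=cv2.connectedComponentsWithStats(m)
    return [(s[i],c[i],l==i) for i in range(1,n) if s[i,4]>amin]
P={n:cam(n) for n in("side","top")};I={n:cv2.imread(f"pics/{n}0.png") for n in P};D={n:np.load(f"{n}0.npy") for n in P}
for n in P:
  p=P[n];V,U=np.mgrid[0:400,0:640]
  f=200/np.tan(np.radians(p["vertical_fov"])/2)
  W=np.stack([(U-p["cx"])/f,-(V-p["cy"])/f,-np.ones_like(U,float)],-1)*D[n][...,None]@rot(p).T+p["xyz"]
  np.save(f"W{n}.npy",W)
  for col,lo,hi in(("blue",(110,140,60),(128,255,255)),("red",(0,150,80),(5,255,255)),("yel",(20,150,80),(32,255,255)),("teal",(82,120,40),(98,255,255))):
    for s,c,m in blobs(I[n],lo,hi):
      X=W[m]
      if not(150<c[0]<480 and 100<c[1]<300): continue
      t=X[X[:,2]>X[:,2].max()-.008]
      print(n,col,s,c.round(),"top mean",t.mean(0).round(3),"zmax",X[:,2].max().round(3),"zmin",X[:,2].min().round(3),"all",np.median(X,0).round(3))
# stand & box from top points
W=np.load("Wtop.npy")
h=W[...,2]
hsv=cv2.cvtColor(I["top"],cv2.COLOR_BGR2HSV)
V,U=np.mgrid[0:400,0:640]
m=(abs(h-.075)<.006)&(U>365)&(U<460)&(V>180)&(V<235)
n,l,s,c=cv2.connectedComponentsWithStats(m.astype(np.uint8));k=1+s[1:,4].argmax()
r=cv2.minAreaRect((W[l==k][:,:2]*1000).astype(np.float32));print("stand",r)
m=(h>.045)&(h<.085)&(U>235)&(U<345)&(V>145)&(V<260)
n,l,s,c=cv2.connectedComponentsWithStats(m.astype(np.uint8));k=1+s[1:,4].argmax()
r=cv2.minAreaRect((W[l==k][:,:2]*1000).astype(np.float32));print("box",r,cv2.boxPoints(r))
m=(h>.09)&(U>270)&(U<320)&(V>170)&(V<200)
print("fin",W[m].mean(0),cv2.minAreaRect((W[m][:,:2]*1000).astype(np.float32)))
for nm,u0,u1,v0,v1 in(("beaker",350,380,255,282),("jar",172,205,208,238),("black",400,422,234,252),("tipbox",440,492,252,290),("t1",350,365,203,219)):
  w=W[v0:v1,u0:u1].reshape(-1,3);w=w[w[:,2]>.02];print(nm,w.mean(0).round(3),w[:,2].max().round(3))
T=R.from_rotvec(bot.get_obs()["tool_rot"]).as_matrix();print(T.round(3))
cv2.imwrite("pics/crop.png",np.hstack([cv2.resize(I["side"][180:310,300:430],(400,400),interpolation=2),cv2.resize(I["top"][150:260,345:455],(400,400),interpolation=2)]))
E
```

```text
side blue [194 101  22  11 137] [205. 106.] top mean [ 0.058 -0.873  0.747] zmax 0.747 zmin 0.087 all [0.519 0.859 0.102]
side blue [285 182  20  25  39] [295. 194.] top mean [0.538 0.122 0.066] zmax 0.07 zmin 0.062 all [0.537 0.12  0.067]
side blue [339 215  14  33 310] [346. 232.] top mean [ 0.058 -0.873  0.747] zmax 0.747 zmin -0.003 all [ 0.508 -0.192  0.137]
side red [362 228  13  33 262] [369. 245.] top mean [ 0.058 -0.873  0.747] zmax 0.747 zmin -0.003 all [ 0.524 -0.26   0.14 ]
side yel [386 242  15  35 329] [394. 260.] top mean [ 0.542 -0.325  0.173] zmax 0.177 zmin 0.095 all [ 0.539 -0.328  0.138]
side teal [374 192  13  56 353] [380. 214.] top mean [ 0.058 -0.873  0.747] zmax 0.747 zmin -0.004 all [ 0.645 -0.144  0.112]
side teal [319 197  10  49 289] [324. 217.] top mean [ 0.512 -0.09   0.163] zmax 0.167 zmin -0.003 all [ 0.514 -0.087  0.117]
side teal [405 216  14  58 394] [411. 239.] top mean [ 0.058 -0.873  0.747] zmax 0.747 zmin -0.003 all [ 0.645 -0.263  0.112]
top blue [ 259  161   72   48 1401] [295. 185.] top mean [0.444 0.041 1.406] zmax 1.406 zmin 0.06 all [0.59
[... 754 characters left out ...]
and ((530.9134521484375, -252.80450439453125), (69.78903198242188, 216.70977783203125), 13.320357322692871)
box ((548.878173828125, 107.60431671142578), (226.5809783935547, 278.9111328125), 84.79924011230469) [[399.7274      7.4212875]
 [677.49036   -17.860832 ]
 [698.02893   207.78735  ]
 [420.266     233.06946  ]]
fin [0.59622605 0.10010143 0.14356227] ((541.3402099609375, 65.47322845458984), (190.85972595214844, 60.31852340698242), 31.506017684936523)
beaker [ 0.346 -0.11   0.077] 1.406
jar [0.489 0.421 0.08 ] 1.406
black [ 0.419 -0.228  0.15 ] 1.406
tipbox [ 0.339 -0.403  0.075] 1.406
t1 [ 0.515 -0.074  0.171] 1.406
[[ 0.308 -0.001 -0.951]
 [ 0.951 -0.002  0.308]
 [-0.002 -1.     0.   ]]
```

View pics/crop.png

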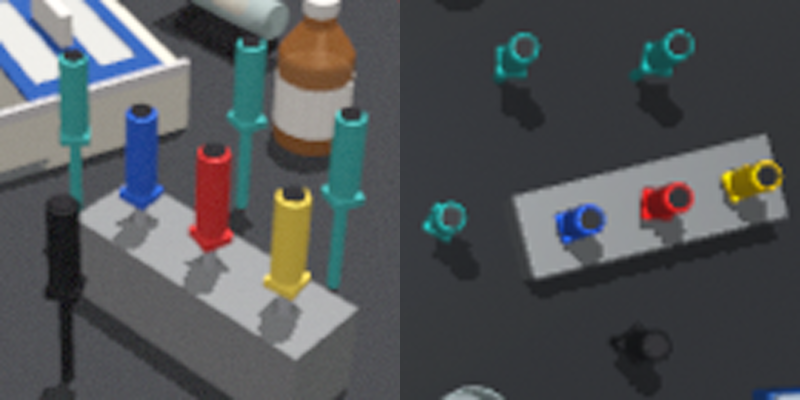

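The crop confirms it: the blue handle at (142,150)/(585,220) in the crop is the only bright-blue driver and it sits in the stand's box-side socket. Next I triangulate its ends and work out the first move.

```bash
cat >> h.py <<'E'
def tri(ps,pu,t,tu):
    a,da=np.array(ps["xyz"]),ray(ps,*pu);b,db=np.array(t["xyz"]),ray(t,*tu)
    s=np.linalg.lstsq(np.c_[da,-db],b-a,rcond=None)[0];A=a+da*s[0];B=b+db*s[1]
    return ((A+B)/2).round(4),np.linalg.norm(A-B).round(4)
BO=np.array([.478,.114,0]);BY=np.array([.996,-.091,0]);BX=np.array([-.091,-.996,0])
def go(target,yawdeg=None):
    o=bot.get_obs();T=R.from_rotvec(o["tool_rot"]).as_matrix()
    y=np.degrees(np.arctan2(T[1,0],T[0,0]))
    print("t",round(o["time_s"],2),"pos",o["eef_pos"].round(4),"yaw",y.round(1),"F",o["ft_force"].round(1),"open",round(o["opening"]*88.1,1))
    print("shift",(T.T@(np.array(target)-o["eef_pos"])).round(4),"turn",None if yawdeg is None else round(y-yawdeg,1))
E
python3 - <<'E'
from h import *
s,t=cam("side"),cam("top")
print("cap",tri(s,(346.2,215.6),t,(397.3,210.3)))
for k,c in(("r",((300+213*.325,180+151*.325),(345+280*.275,150+197*.275))),("y",((300+294*.325,180+192*.325),(345+367*.275,150+175*.275)))): print(k,tri(s,c[0],t,c[1]))
W=np.load("Wtop.npy")
# cover fin
I=cv2.imread("pics/top0.png")
print("fin tri",tri(s,(317,176),t,(295,184)),onz(t,295,184,.104))
w=W[170:200,270:320].reshape(-1,3);w=w[(w[:,2]>.095)&(w[:,2]<.115)];print(len(w),w.mean(0),cv2.minAreaRect((w[:,:2]*1000).astype(np.float32)))
go([.515,-.185,.32],13.3)
E
```

```text
cap (array([ 0.5137, -0.1853,  0.1765]), np.float64(0.0016))
r (array([ 0.529 , -0.2538,  0.176 ]), np.float64(0.0006))
y (array([ 0.5457, -0.3208,  0.1772]), np.float64(0.001))
fin tri (array([0.5987, 0.0986, 0.1161]), np.float64(0.0056)) [0.59763199 0.10038517 0.104     ]
117 [0.60148147 0.1022079  0.10216925] ((601.791259765625, 102.03848266601562), (68.63629150390625, 14.60004711151123), 84.85543060302734)
t 0.1 pos [0.2075 0.6418 0.3015] yaw 72.1 F [ 0.1 -0.  -0.3] open 88.0
shift [-0.6921 -0.0171 -0.547 ] turn 58.8
```

```bash
python3 -m creep '[[[0.06,-0.345,-0.02,-0.272,30],[0.06,-0.345,-0.02,-0.272,30],[0.06,-0.345,-0.02,-0.272,30],[0.06,-0.345,-0.02,-0.272,30],[0.06,-0.345,-0.02,-0.272,30],[0.06,-0.692,-0.02,-0.547,58.8],[0.06,-0.692,-0.02,-0.547,58.8],[0.06,-0.692,-0.02,-0.547,58.8]]]' 20; python3 -c "
from h import *
go([.5137,-.1853,.32],13.3)"
```

```text
time_s: 1.1
eef_pos: [0.3815, 0.1718, 0.3185]
tool_rot: [-1.565, -0.178, 0.179]
ft_force: [0.6, 0.2, 0.5]
opening: 0.681
t 1.1 pos [0.3815 0.1718 0.3185] yaw 13.0 F [0.6 0.2 0.5] open 60.0
shift [ 0.0482 -0.0009 -0.3778] turn -0.3
```

```bash
python3 -m creep '[[[0.06,0.048,0,-0.378,0],[0.06,0.048,0,-0.378,0],[0.06,0.048,0,-0.378,0],[0.06,0.048,0,-0.378,0],[0.06,0.048,0,-0.378,0],[0.06,0.048,0,-0.378,0],[0.06,0.048,0,-0.378,0],[0.06,0.048,0,-0.378,0]]]'; python3 - <<'E'
from h import *
go([.5137,-.1853,.185],13.3)
a,d=bot.read_camera("side");b,e=bot.read_camera("top")
cv2.imwrite("pics/s1.png",np.hstack([cv2.resize(a[120:300,270:450],(400,400)),cv2.resize(b[130:270,320:460],(400,400))]))
E
```

```text
time_s: 2.1
eef_pos: [0.5131, -0.1856, 0.3183]
tool_rot: [-1.564, -0.176, 0.179]
ft_force: [0.8, 0.2, -0.1]
opening: 0.683
t 2.1 pos [ 0.5131 -0.1856  0.3183] yaw 13.0 F [ 0.8  0.2 -0.1] open 60.1
shift [0.0009 0.1333 0.0002] turn -0.3
```

View pics/s1.png

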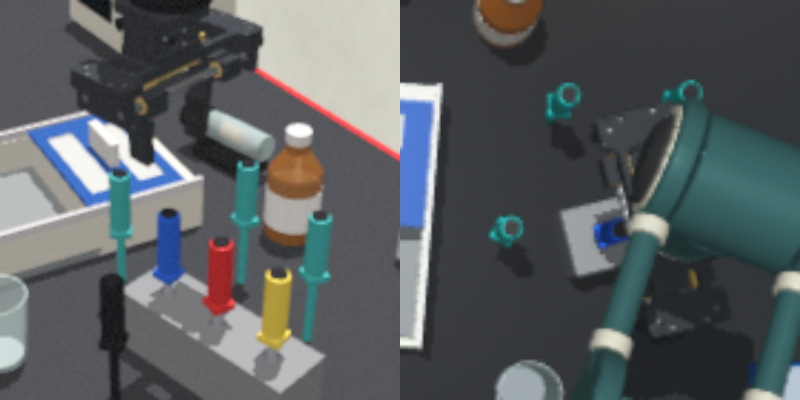

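The fingers straddle the line above the blue handle (crop: fingers at (145,140) and (200,110), handle at (168,215)). The wide body clears its neighbours. Descending.

```bash
python3 -m creep '[[[0.06,0.001,0.05,0,0],[0.06,0.001,0.1,0,0],[0.06,0.001,0.125,0,0],[0.06,0.001,0.133,0,0],[0.06,0.001,0.133,0,0]]]' && python3 -m creep '[[[0.015,0,0,0,0],[0.015,0,0,0,0],[0.015,0,0,0,0],[0.015,0,0,0,0],[0.015,0,0,0,0],[0.015,0,0,0,0]]]' 20
```

```text
time_s: 2.82
eef_pos: [0.5139, -0.1832, 0.1862]
tool_rot: [-1.564, -0.18, 0.181]
ft_force: [-0.9, 0.4, 0.7]
opening: 0.677
time_s: 3.58
eef_pos: [0.5143, -0.1834, 0.1866]
tool_rot: [-1.564, -0.18, 0.181]
ft_force: [0.1, 0.1, 3.2]
opening: 0.268
```

```bash
python3 -m creep '[[[0.015,0,-0.03,0,0],[0.015,0,-0.06,0,0],[0.015,0,-0.09,0,0],[0.015,0,-0.13,0,0],[0.015,0,-0.17,0,0],[0.015,0,-0.2,0,0],[0.015,0,-0.2,0,0],[0.015,0,-0.2,0,0]]]'; python3 - <<'E'
from h import *
T=BO+BX*-.088+BY*-.008
T[2]=.387;print(T);go(T,-5.2)
a,d=bot.read_camera("side");cv2.imwrite("pics/s2.png",a[20:330,180:480])
E
```

```text
time_s: 4.58
eef_pos: [0.5136, -0.183, 0.3846]
tool_rot: [-1.563, -0.178, 0.182]
ft_force: [0.5, -0.0, -1.3]
opening: 0.267
[0.47804  0.202376 0.387   ]
t 4.58 pos [ 0.5136 -0.183   0.3846] yaw 13.2 F [ 0.5 -0.  -1.3] open 23.5
shift [ 0.0531 -0.0023  0.3833] turn 18.4
```

View pics/s2.png

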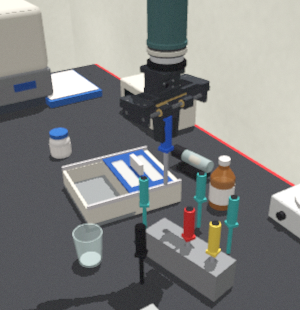

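The blue driver hangs vertically from the fingers at (168,135) in the crop. Red and yellow still stand. Carrying it high over to the bay.

```bash
python3 -m creep '[[[0.015,0.053,-0.002,0.383,18.4],[0.015,0.053,-0.002,0.383,18.4],[0.015,0.053,-0.002,0.383,18.4],[0.015,0.053,-0.002,0.383,18.4],[0.015,0.053,-0.002,0.383,18.4],[0.015,0.053,-0.002,0.383,18.4],[0.015,0.053,-0.002,0.383,18.4],[0.015,0.053,-0.002,0.383,18.4]]]'; python3 - <<'E'
from h import *
T=BO+BX*-.088+BY*-.008
T[2]=.22;go(T,-5.2)
a,d=bot.read_camera("side");b,e=bot.read_camera("top")
cv2.imwrite("pics/s3.png",np.hstack([cv2.resize(a[70:270,200:400],(400,400)),cv2.resize(b[110:290,210:390],(400,400))]))
E
```

```text
time_s: 5.62
eef_pos: [0.4772, 0.2025, 0.3845]
tool_rot: [-1.571, 0.075, -0.065]
ft_force: [0.4, -0.4, -1.3]
opening: 0.265
t 5.62 pos [0.4772 0.2025 0.3845] yaw -5.1 F [ 0.4 -0.4 -1.3] open 23.3
shift [0.0019 0.1645 0.0003] turn 0.1
```

View pics/s3.png

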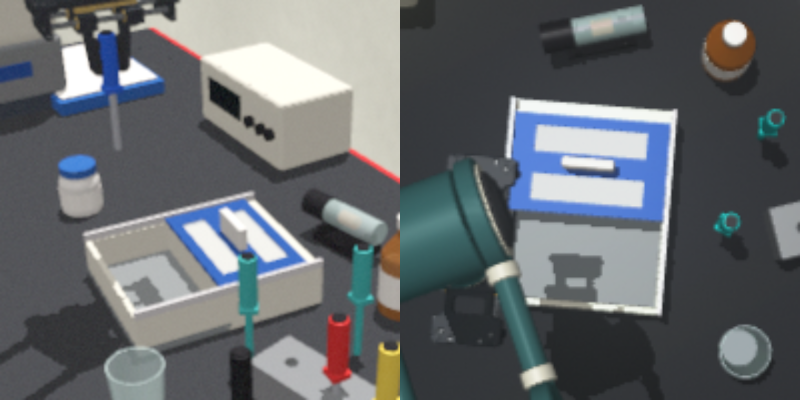

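Driver still vertical (shaft tip at (117,148) in the side crop); the bay is clear. Lowering into it.

```bash
python3 -m creep '[[[0.015,0.002,0.05,0,0],[0.015,0.002,0.1,0,0],[0.015,0.002,0.14,0,0],[0.015,0.002,0.165,0,0],[0.015,0.002,0.175,0,0],[0.015,0.002,0.185,0,0],[0.015,0.002,0.19,0,0],[0.015,0.002,0.19,0,0]]]' && python3 -m creep '[[[0.015,0,0,0,0],[0.015,0,0.002,0,0],[0.015,0,0.004,0,0],[0.015,0,0.006,0,0],[0.015,0,0.006,0,0]]]' 6
```

```text
time_s: 6.72
eef_pos: [0.4791, 0.2005, 0.1957]
tool_rot: [-1.571, 0.076, -0.069]
ft_force: [0.8, 0.4, -1.3]
opening: 0.27
time_s: 7.35
eef_pos: [0.4788, 0.2005, 0.1893]
tool_rot: [-1.571, 0.076, -0.068]
ft_force: [0.1, 0.2, -0.8]
opening: 0.266
```

```bash
python3 -m creep '[[[0.015,0,0.002,-0.006,0],[0.015,0,0.003,-0.012,0],[0.015,0,0.004,-0.023,0],[0.015,0,0.007,-0.034,0],[0.015,0,0.01,-0.045,0],[0.015,0,0.014,-0.056,0],[0.015,0,0.019,-0.066,0],[0.015,0,0.019,-0.066,0]]]' 5; python3 - <<'E'
from h import *
go(BO)
a,d=bot.read_camera("side")
cv2.imwrite("pics/s4.png",cv2.resize(a[110:250,220:380],(640,560)))
E
```

```text
time_s: 8.35
eef_pos: [0.4723, 0.1337, 0.1697]
tool_rot: [-1.572, 0.078, -0.068]
ft_force: [0.7, -1.6, 3.0]
opening: 0.267
t 8.35 pos [0.4723 0.1337 0.1697] yaw -5.3 F [ 0.7 -1.6  3. ] open 23.6
shift [ 0.0086  0.1697 -0.0186] turn None
```

View pics/s4.png

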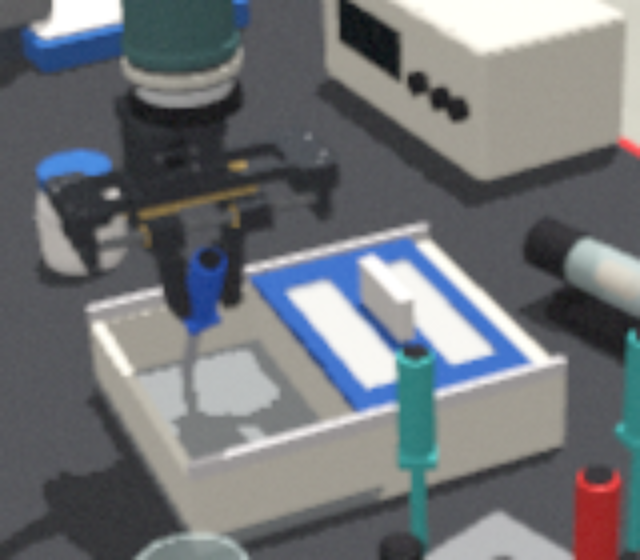

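The driver is tilting in the grip: handle end at (207,260) leans toward the camera and the shaft runs down to about (188,425). Checking where the tip is.

```bash
python3 - <<'E'
from h import *
s=cam("side")
def b(X): d=X-BO; return (d@BX).round(4),(d@BY).round(4),X[2].round(4)
print("tip",b(onz(s,220+188/4,110+428/4,.015)))
o=bot.get_obs();print("grasp",b(o["eef_pos"]-[0,0,.045]))
for ph in (30,40,50): # predicted handle end px for tilt
    g=o["eef_pos"]-[0,0,.045]; c=g+.034*(np.sin(np.radians(ph))*BX+np.cos(np.radians(ph))*np.array([0,0,1]))
    t=g-.1316*(np.sin(np.radians(ph))*BX+np.cos(np.radians(ph))*np.array([0,0,1]))
    f=lambda X:tuple(((np.array(proj(s,X))-[220,110])*4).round())
    print(ph,f(c),f(t),b(t))
E
```

```text
tip (np.float64(-0.0081), np.float64(-0.031), np.float64(0.015))
grasp (np.float64(-0.0195), np.float64(-0.0073), np.float64(0.125))
30 (np.float64(206.0), np.float64(254.0)) (np.float64(184.0), np.float64(372.0)) (np.float64(-0.0854), np.float64(-0.0073), np.float64(0.0111))
40 (np.float64(209.0), np.float64(262.0)) (np.float64(174.0), np.float64(346.0)) (np.float64(-0.1042), np.float64(-0.0073), np.float64(0.0242))
50 (np.float64(211.0), np.float64(270.0)) (np.float64(165.0), np.float64(318.0)) (np.float64(-0.1204), np.float64(-0.0073), np.float64(0.0404))
```

The cap at (207,260) fits a 30° tilt with the tip at x≈-0.085 (the lower streak is shadow). Continuing the arc, but stopping with the fingertips about 1 cm above the floor.

```bash
python3 -m creep '[[[0.015,0,0.007,-0.010,0],[0.015,0,0.013,-0.019,0],[0.015,0,0.021,-0.027,0],[0.015,0,0.029,-0.035,0],[0.015,0,0.039,-0.042,0],[0.015,0,0.048,-0.048,0],[0.015,0,0.058,-0.053,0],[0.015,0,0.069,-0.058,0]]]' && python3 -m creep '[[[0.015,0,0.006,-0.002,0],[0.015,0,0.013,-0.004,0],[0.015,0,0.013,-0.004,0],[0.015,0,0.013,-0.004,0]]]'; python3 - <<'E'
from h import *
go(BO)
a,d=bot.read_camera("side")
cv2.imwrite("pics/s5.png",cv2.resize(a[110:250,220:380],(640,560)))
E
```

```text
time_s: 9.4
eef_pos: [0.4667, 0.076, 0.1005]
tool_rot: [-1.571, 0.077, -0.068]
ft_force: [-0.5, 0.1, -0.3]
opening: 0.267
time_s: 9.9
eef_pos: [0.4664, 0.0721, 0.0876]
tool_rot: [-1.571, 0.077, -0.068]
ft_force: [-0.5, -0.2, -0.2]
opening: 0.268
t 9.9 pos [0.4664 0.0721 0.0876] yaw -5.3 F [-0.5 -0.2 -0.2] open 23.6
shift [0.0082 0.0875 0.043 ] turn None
```

View pics/s5.png

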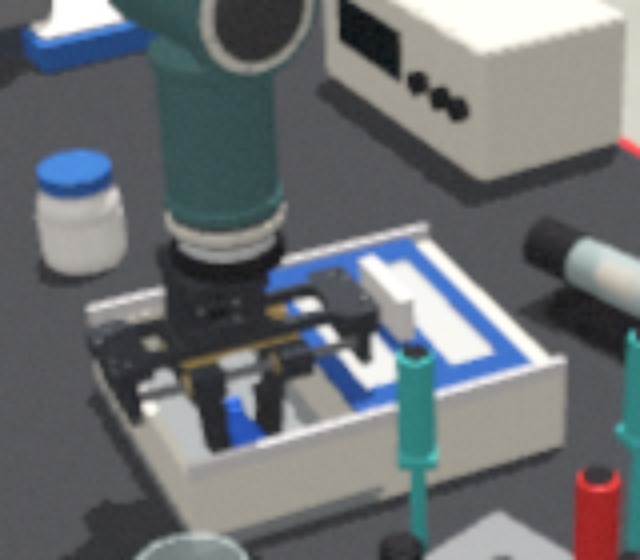

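Blue handle visible low between the fingers at (240,425), inside the bay. Releasing gently and rising.

```bash
python3 -m creep '[[[0.03,0,0,0,0],[0.04,0,0,0,0],[0.044,0,0,0,0],[0.044,0,0,0,0],[0.044,0,-0.03,0,0],[0.044,0,-0.08,0,0],[0.044,0,-0.14,0,0],[0.044,0,-0.18,0,0]]]'; python3 -m creep '[[[0.044,0,-0.04,0.12,0],[0.044,-0.06,-0.04,0.2,0],[0.044,-0.06,-0.04,0.24,0],[0.044,-0.06,-0.04,0.24,0],[0.044,-0.06,-0.04,0.24,0],[0.044,-0.06,-0.04,0.24,0]]]';python3 - <<'E'
from h import *
go(BO)
a,d=bot.read_camera("side");b,e=bot.read_camera("top")
np.save("e.npy",e);cv2.imwrite("pics/top6.png",b);cv2.imwrite("pics/side6.png",a)
cv2.imwrite("pics/s6.png",np.hstack([cv2.resize(a[140:260,225:365],(466,400)),cv2.resize(b[140:265,240:345],(334,400))]))
E
```

```text
time_s: 10.95
eef_pos: [0.4681, 0.0725, 0.2709]
tool_rot: [-1.571, 0.074, -0.071]
ft_force: [0.1, -0.1, 0.1]
opening: 0.503
time_s: 11.7
eef_pos: [0.4304, 0.3169, 0.3103]
tool_rot: [-1.572, 0.073, -0.07]
ft_force: [0.1, -1.2, -0.3]
opening: 0.496
t 11.7 pos [0.4304 0.3169 0.3103] yaw -5.2 F [ 0.1 -1.2 -0.3] open 43.7
shift [ 0.0666  0.3106 -0.197 ] turn None
```

View pics/s6.png

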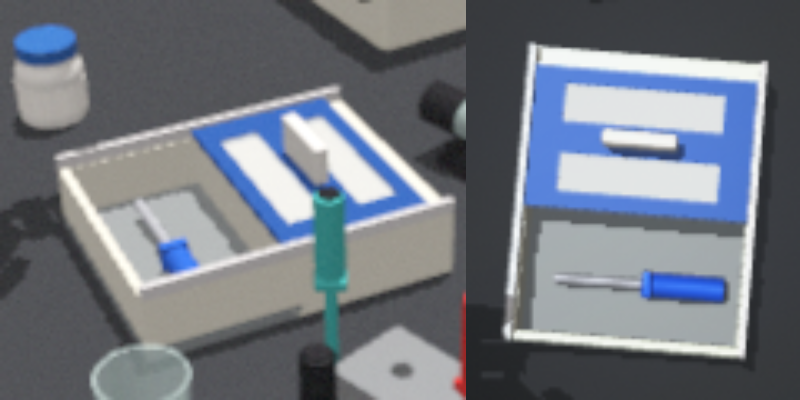

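The driver lies flat in the bay: top crop, tip (557,279) to handle end (725,290). The cover fin is at (640,140), box y≈0.124. Next I grip the fin.

```bash
python3 - <<'E'
from h import *
p=cam("top");e=np.load("e.npy")
V,U=np.mgrid[165:205,270:320];w=np.array([pt(p,e,u,v) for u,v in zip(U.ravel(),V.ravel())]);w=w[(w[:,2]>.095)&(w[:,2]<.115)]
print(cv2.minAreaRect((w[:,:2]*1000).astype(np.float32)),w[:,2].mean(),(w.mean(0)-BO)@BY)
m=cv2.inRange(cv2.cvtColor(cv2.imread("pics/top6.png"),cv2.COLOR_BGR2HSV),(110,140,60),(128,255,255))
ys,xs=np.nonzero(m[215:250,290:330]);z=[pt(p,e,x+290,y+215)[2] for x,y in zip(xs,ys)];print("handle z max/median",np.percentile(z,[10,50,90]))
go([.6015,.1022,.22],-5.2)
E
```

```text
((601.3972778320312, 102.00200653076172), (68.5867919921875, 14.261639595031738), 84.5413818359375) 0.1028839081118753 0.12395396620274123
handle z max/median [0.02731302 0.03345825 0.03820685]
t 11.8 pos [0.4308 0.3157 0.3101] yaw -5.4 F [ 0.6 -0.3 -0.1] open 44.0
shift [ 0.1902  0.0902 -0.1963] turn -0.2
```

```bash
python3 -m creep '[[[0.044,0.19,0.05,-0.196,0],[0.044,0.19,0.09,-0.196,0],[0.044,0.19,0.09,-0.196,0],[0.044,0.19,0.09,-0.196,0],[0.044,0.19,0.09,-0.196,0],[0.044,0.19,0.09,-0.196,0],[0.044,0.19,0.09,-0.196,0]]]';python3 -c "
from h import *
go([.6015,.102,.141],-5.3)"
```

```text
time_s: 12.68
eef_pos: [0.601, 0.1015, 0.2202]
tool_rot: [-1.572, 0.078, -0.073]
ft_force: [0.8, 0.7, -0.7]
opening: 0.498
t 12.68 pos [0.601  0.1015 0.2202] yaw -5.5 F [ 0.8  0.7 -0.7] open 43.9
shift [0.0007 0.0792 0.0008] turn -0.2
```

```bash
python3 -m creep '[[[0.044,0,0.04,0,0],[0.044,0,0.07,0,0],[0.044,0,0.079,0,0],[0.044,0,0.079,0,0],[0.008,0,0.079,0,0],[0.008,0,0.079,0,0],[0.008,0,0.079,0,0],[0.008,0,0.079,0,0]]]' 15; python3 -m creep '[[[0.008,-0.02,0,0,0],[0.008,-0.04,0,0,0],[0.008,-0.06,0,0,0],[0.008,-0.08,0,0,0],[0.008,-0.1,0,0,0],[0.008,-0.11,0,0,0],[0.008,-0.116,0,0,0],[0.008,-0.116,0,0,0]]]'; python3 -c "
from h import *
o=bot.get_obs();print((o['eef_pos']-BO)@BY,(o['eef_pos']-BO)@BX);go(BO)"
```

```text
time_s: 13.68
eef_pos: [0.6012, 0.1014, 0.142]
tool_rot: [-1.571, 0.077, -0.074]
ft_force: [-0.2, 0.4, 2.8]
opening: 0.158
time_s: 14.68
eef_pos: [0.485, 0.1121, 0.1421]
tool_rot: [-1.572, 0.078, -0.072]
ft_force: [-2.0, -3.3, 1.1]
opening: 0.156
0.007167835443782474 0.0012462740616497683
t 14.68 pos [0.485  0.1121 0.1421] yaw -5.5 F [-2.  -3.3  1.1] open 13.8
shift [-0.0067  0.1421  0.0016] turn None
```

```bash
python3 -m creep '[[[0.008,-0.003,0,0,0],[0.008,-0.005,0,0,0],[0.008,-0.006,0,0,0],[0.008,-0.006,0,0,0]]]'; python3 -m creep '[[[0.008,-0.002,0,0,0],[0.008,-0.004,0,0,0],[0.008,-0.004,0,0,0]]]'
```

```text
time_s: 15.18
eef_pos: [0.4791, 0.1126, 0.1421]
tool_rot: [-1.572, 0.078, -0.072]
ft_force: [1.1, -2.9, -1.3]
opening: 0.155
time_s: 15.55
eef_pos: [0.4771, 0.1128, 0.1421]
tool_rot: [-1.572, 0.074, -0.076]
ft_force: [9.6, -4.4, -10.1]
opening: 0.158
```

The push force rose to 9.6 N at the stop, so I release, rise and check.

```bash
python3 -m creep '[[[0.044,0,0,0,0],[0.044,0,0,0,0],[0.044,0,0,0,0],[0.044,0,-0.04,0,0],[0.044,0,-0.1,0,0],[0.044,0,-0.16,0,0],[0.044,0,-0.18,0.06,0],[0.044,0,-0.18,0.12,0]]]'; python3 -m creep '[[[0.044,0,0,0.06,0],[0.044,0,0,0.12,0],[0.044,0,0,0.17,0],[0.044,0,0,0.17,0],[0.044,0,0,0.17,0]]]'; python3 - <<'E'
from h import *
go(BO)
a,d=bot.read_camera("side");b,e=bot.read_camera("top");p=cam("top")
V,U=np.mgrid[190:240,265:320];w=np.array([pt(p,e,u,v) for u,v in zip(U.ravel(),V.ravel())]);w=w[(w[:,2]>.095)&(w[:,2]<.115)]
print(cv2.minAreaRect((w[:,:2]*1000).astype(np.float32)),len(w),(w.mean(0)-BO)@BY)
cv2.imwrite("pics/s7.png",np.hstack([cv2.resize(a[120:320,225:425],(400,400)),cv2.resize(b[130:290,240:400],(400,400))]))
E
```

```text
time_s: 16.55
eef_pos: [0.4896, 0.2342, 0.3257]
tool_rot: [-1.569, 0.071, -0.083]
ft_force: [-0.1, 0.2, -0.0]
opening: 0.503
time_s: 17.18
eef_pos: [0.5057, 0.4032, 0.3254]
tool_rot: [-1.57, 0.071, -0.082]
ft_force: [0.4, -1.2, -1.1]
opening: 0.502
t 17.18 pos [0.5057 0.4032 0.3254] yaw -5.6 F [ 0.4 -1.2 -1.1] open 44.2
shift [-0.0018  0.3255 -0.2903] turn None
((477.67059326171875, 114.43759155273438), (68.42536163330078, 13.792612075805664), 84.42617797851562) 114 -0.00040235733227102785
```

View pics/s7.png

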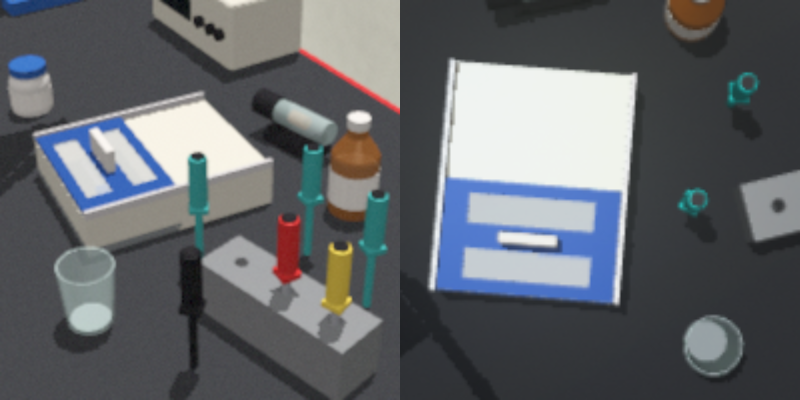

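The cover is shut: the fin is at box y≈0 mm and the panel reaches the near wall at (520,295) in the crop. Red and yellow still stand, and the bystanders in view are untouched. Handing in.

```bash
python3 -c "
from cell import bot
print(bot.close_job())"
```

```text
the job is handed in; nothing more can be done
None
```

The blue driver is lying flat in the accessory box's bay with the blue cover shut over it, and I handed the job in at about 17 s. To get it there I pulled it from the stand and lowered it tip-first into the bay. I then pivoted it down in the grip, let it go, and dragged the cover shut by its fin.

**Last checks:**
- **Driver:** the views just before closing the cover showed it flat on the bay floor. The top of its handle measured about 33–38 mm above the bench. I could not check its position again after closing the cover.
- **Cover:** the fin is within about 1 mm of the shut position, and the push force rose to 9.6 N when it reached its stop.
- **Red and yellow drivers:** both still stand in the stand.
- **Bystanders:** those in view look unmoved. The tip box was outside the last crop, but the arm never went near it.
- **Robot:** the gripper is raised clear and touches nothing.

None of the checks failed. The only disagreement was one shaft-tip reading during tilting, which I put down to a shadow. The handle end's position fitted the planned tilt, and the later pictures bore that out.

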